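# Set up the magnifier over a clamped nozzle

## Task

Swing the white bench magnifier round by its upright grip pin until the lens is centred over the injector nozzle clamped below it, and let go: its stiff joint holds it there. Then, and not before, set the light on the black control box: turn only the small inner knob until its pointed nose lines up with the raised bar mark beside the dial, without dragging the outer ring. Leave the other things on the bench where they are.

Things in the scene. Friction and masses are not known exactly. Their poses are not given: they have to be found in the camera images.
- stand: Fixed inspection stand: dark steel base plate 150 x 150 x 14 with a vertical steel post, 24 diameter, to 229 high. Origin on the table under the post; the post's axis, about which the magnifier arm swings, is the vertical through this origin. Position and yaw vary.
- swing_arm (a joint): Swing of the magnifier arm about the post, rad, growing anticlockwise seen from above; at 0 the arm points along the stand's -x. Range -0.3 to 2.0. Friction-held: about 0.4 N m (1.6 N at the grip pin) moves it at any angle, and it stays where released. It needs an anticlockwise swing of 0.4 to 1.15 to come over the nozzle.
- lens_center (a point): Centre of the clear lens, 200 from the post's axis, 203 high. The lens sits in a white round frame 112 diameter, from 190 to 216 high, at the end of the white arm. The frame's x axis points from the lens to the post, z up.
- lens_grip (a point): Point on the upright black grip pin (round, 14 diameter) that stands on the frame's outer rim, on the arm's line, 250 from the post's axis. The pin is free from 216 to 265 high; this point is at 250, 15 below its top. Swinging it on a circle about the post sets the arm; post and arm are rigid in height and radius.
- nozzle_tip (a point): Tip of the steel injector nozzle standing upright in a small clamp on the stand's fixed lower bracket: nozzle 17 diameter with a thin tip, top 110 high, 200 from the post's axis. The bracket's angle about the post varies; it does not move.
- controller: Fixed black control box of the lamp, 110 x 130 x 60 high, with a concentric knob pair upright on the middle of its top. Origin on the table under its centre, which is also the vertical axis of both knobs. Position and yaw vary.
- inner_knob (a joint): Inner knob's angle, rad, growing clockwise seen from above, range 0 to 2.6. The knob is a bare aluminium pointer knob: a bar 12 wide, 30 long, upright sides from 77 to 100 high over the table, with a 5 wide nose running on to 24 from the axis. It starts 0.5 to 1.5 rad short of the mark, so it must turn clockwise. Friction-held, about 0.03 N m. Pinch the bar across its 12 mm width.
- knob_nose (a point): Point at the end of the inner knob's nose, 24.5 from the knobs' axis, 88 high. Its x axis points from the axis out along the nose.
- mark_plate: Thin fixed aluminium washer (80 outer diameter) round the dial on top of the box, carrying the raised white bar mark 18 x 4, from 38 to 56 from the knobs' axis. Origin on the knobs' axis at the box top, 60 high; its x axis points from the axis to the mark, z up. Its angle varies.
- outer_ring (a joint): Angle of the outer ring, rad, growing clockwise seen from above. A black ribbed ring, 60 diameter, top at 71 high, under and round the inner knob; it turns very easily (0.012 N m) if touched and must stay as it is.
- ring_dot (a point): White dot on top of the outer ring, 25 from the axis.
- injector: Loose bystander: steel injector body lying on its side, 145 long, 22 thick. Origin at its underside.
- dial_gauge: Loose bystander: round dark gauge lying flat, 56 diameter, 24 high. Origin at its underside.
- screwdriver: Loose bystander: screwdriver lying on the table. Must be left where it is.
- spray_bottle: Loose bystander: standing trigger spray bottle, 70 diameter, 200 high. Origin at its underside.
- grease_jar: Loose bystander: standing jar, 64 diameter, 80 high. Origin at its underside.
- cup: Loose bystander: standing open steel cup, 72 diameter, 80 high. Origin at its underside.
Mind the look-alikes: they are no part of the job. What is shaped like the controller but green, orange or pink is not meant.

How it is judged (in metres and radians):
On the way, in this order (a step that is already met when the one before it is completed fails the run):
1. the lens is centred over the nozzle and the magnifier has been let go (horizontal distance between lens_center and nozzle_tip below 0.008 m and velocity of joint swing_arm between -0.03 and 0.03 rad/s and contact force between the fingers and stand below 0.3 N), for 0.2 s.
2. the inner knob's nose lines up with the bar mark (y of knob_nose in the frame of mark_plate between -0.003 and 0.003 m and x of knob_nose in the frame of mark_plate above 0 m), for 0.2 s.
At the end, for the whole second after the job is handed in: The lens centre stands within 8 mm (horizontally) of the nozzle tip and the arm is still; the end of the inner knob's nose is within 3 mm of the line from the axis to the bar mark, on the mark's side, and still; the outer ring's dot is within 4 mm of where it was (all of step 2 and horizontal distance between lens_center and nozzle_tip below 0.008 m and velocity of joint swing_arm between -0.03 and 0.03 rad/s and velocity of joint inner_knob between -0.05 and 0.05 rad/s and distance of ring_dot from where it was at the start of the episode below 0.004 m); the robot touches nothing.
It fails at once if the outer ring was dragged round (dot moved over 4 mm) (distance of ring_dot from where it was at the start of the episode above 0.004 m).
It fails at once if a bystander was disturbed (moved over 20 mm) (distance of any of injector, dial_gauge, screwdriver, spray_bottle, grease_jar, cup from where it was at the start of the episode above 0.02 m).
It fails at once if the inner knob was turned to the mark before the magnifier was over the nozzle (y of knob_nose in the frame of mark_plate between -0.003 and 0.003 m and x of knob_nose in the frame of mark_plate above 0 m and horizontal distance between lens_center and nozzle_tip above 0.03 m).
It also fails if it takes over 48 s, if anything falls off the work surface, if the arm or the gripper's body presses on something with over 40 N, if the wrist force passes 120 N, or if a joint passes its speed limit or range.

## Robot

A 7-joint arm with a two-finger parallel gripper is mounted at the origin on the work surface. World frame = base frame: x ahead of the robot, y to its left, z up, the work surface at z = 0. Lengths are in mm, angles in rad, forces in N, time in s.
With the tool pointing down it reaches from about 425 to 950 mm from the base axis. Payload 16.7 kg.
Tool frame: the origin (TCP) lies at the very end of the fingers, on their centre line; the grasp point (between the pads) lies 19 mm behind it; z points along the fingers, y is the line along which they close (so a half turn about z gives the same grasp; the last joint's range is limited). The gripper opens to 94 mm and grips with 3 to 60 N. Pads are 16 mm wide; open, the fingers measure 119 mm over their backs; the gripper's body (75 mm by 177 mm) begins 78 mm behind the grasp point.
Start: joints at [-1.405, 0.426, 0.074, 1.606, -0.034, 1.111, -0.067], TCP at [209.642, 641.578, 174.767] pointing down, gripper open.
Joint ranges: [-2.85, 2.85], [-0.5, 2.14], [-1.23, 1.37], [0.21, 2.46], [-1.02, 4.16], [0.16, 2.05], [-2.73, 2.73]. Speed limits (rad/s): [1.89, 1.89, 2.39, 2.39, 3.01, 3.01, 3.01].

## Interface

Orientations are given as [roll, pitch, yaw] about the fixed x, y, z axes, in that order (R = Rz(yaw) Ry(pitch) Rx(roll)).
In Python, from rig import manip gives the robot as it stands.
- The arm moves only by the tool send_rows, never from a script. Its argument "increments" is a list of rows, each a list of 7 numbers: the shift along the tool's x, y, z normalised to -1 to 1, where 1 is 50 mm, then the turn, a rotation vector about the tool's x, y, z normalised to -1 to 1, where 1 is 0.08 rad, then the opening, from -1 (shut) to 1 (fully open). A call has 1 to 5 rows; each row shifts and turns the commanded pose from where the row before left it, along the tool's axes as they then stand; what a row does not reach is not made up. A row lasts 1/10 s, in which the tool goes at most 50 mm and 8.59 degrees, less where a joint would pass 70% of its speed; a pose out of reach is approached as far as the arm can. A call with a number of a shift or a turn outside -1 to 1 is refused whole. A call with a gripper value outside its range is refused whole. The fingers move at their own pace and stop on an object; "grip_force" is the grip in N (left out, the last holds). Time passes only in rows, so rows that do not move let the fingers close. It gives the time, the measured TCP pose, the force, the opening and the grip force at its end, in the units of the state.
- manip.sense(): the state, without advancing time (a new reading comes with each control period).
- manip.get_image(name): name is "scene" or "top" or "wrist"; returns a dict with "image" (420x560x3 uint8, red, green, blue), "mtx" (3x3 intrinsics, pixels), "R" (3x3) and "t" (3): a world point X has camera coordinates R X + t; the wrist camera has in their place "hand_eye" (4x4, takes a point from camera to tool coordinates, whose origin is the TCP and whose axes are the flange's). Camera axes: x right, y down, z forward; pixel columns grow to the right and rows downward; lengths in mm; the calibration is good to about 2 mm. A picture is of the moment at which its call begins: read the wrist's pose just before it. There is no depth.
- manip.sign_off(): hands the job in; it is judged then, once.
The state is a dict: "clock": time; "joint_positions": joint angles; "qvel": joint speeds; "joint_torque": joint torques, N m; "ee_pos": TCP position; "eef_rot": TCP orientation; "ft_force": force on the tool from outside, world axes, zero at the start; "moment": the same for the moment, N m; "grip_width": finger opening in mm; "gripper_force": force on a finger pad.
Only numpy, scipy, OpenCV 4.12 (cv2) and the standard library are available. Lean on these libraries where they do the work, as an engineer would, in place of code of your own. Each camera call takes 0.05 s, during which the arm holds its last target. There are 200 camera calls.

## Working session

There is one attempt and no reset: what is moved stays moved. The work goes in short steps, Python scripts to look and compute and a tool call to move; the robot and the scene stay as the last step left them, time stands still between calls to the robot, and variables do not carry over. Pictures are saved under pics/ and viewed, at most 10 in all, crops included, and the job is handed in when it is done.

Besides the shell and the picture viewer there is one more tool, called after ">>>" as name(argument=value, ...) on one line, values as JSON. send_rows: Moves the arm, as the interface text tells. Its arguments: {"type":"object","properties":{"increments":{"type":"array"},"grip_force":{"type":"number"}},"required":["increments"]}

```bash
mkdir -p pics; ls; python3 - <<'E'
from rig import manip
import cv2,pickle
s=manip.sense(); print(s['clock'],s['ee_pos'],s['eef_rot'],s['grip_width'])
d={}
for n in('scene','top'):
    d[n]=manip.get_image(n); cv2.imwrite(f'pics/{n}0.png',d[n]['image'][:,:,::-1])
    print(n,d[n]['mtx'].tolist(),d[n]['R'].round(4).tolist(),d[n]['t'].round(1).tolist())
pickle.dump(d,open('d0.pkl','wb'))
E
```

```text
pics
0.0 [209.50278202 641.13489554 174.03469792] [-3.14021788e+00  9.88021756e-05  2.82576089e+00] 93.78541092280723
scene [[463.387135615887, 0.0, 272.3509770460116], [0.0, 463.387135615887, 208.75082377661016], [0.0, 0.0, 1.0]] [[-0.4632, 0.8862, 0.0081], [0.7487, 0.3962, -0.5314], [-0.4741, -0.2401, -0.8471]] [221.1, -317.8, 1690.0]
top [[449.6386290268688, 0.0, 280.96679022167893], [0.0, 449.6386290268688, 214.51187812677486], [0.0, 0.0, 1.0]] [[-0.0216, -0.9997, -0.0096], [-0.9925, 0.0226, -0.12], [0.1202, 0.0069, -0.9927]] [38.1, 570.9, 1335.6]
```

View pics/scene0.png

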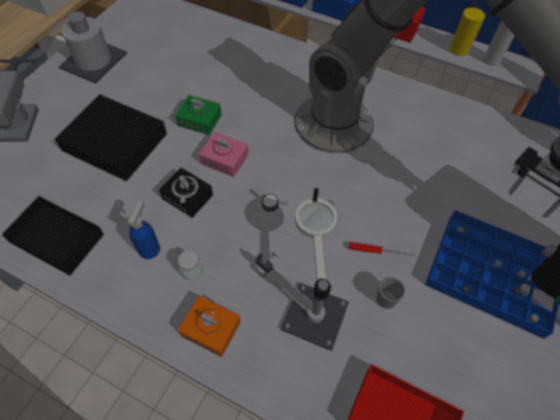

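View pics/top0.png

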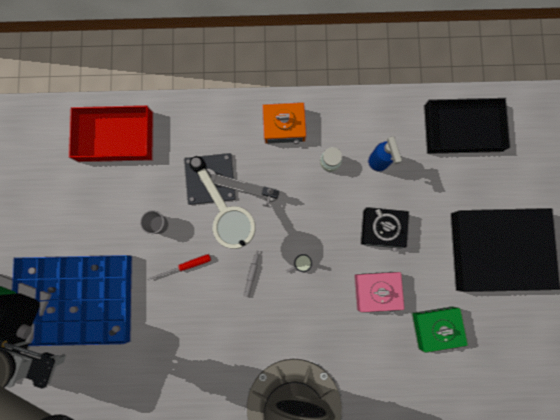

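The top view shows the stand plate around (210,180), lens (234,227), grip pin (243,242), nozzle clamp near (270,193), and the black control box at (385,227). Candidates shaped like the controller: orange (285,122), pink (381,293), green (441,330) and black (385,227). Black is the one. Next, a close crop of both.

```bash
python3 - <<'E'
import cv2,pickle,numpy as np
d=pickle.load(open('d0.pkl','rb'));im=d['top']['image'][:,:,::-1]
a=cv2.resize(im[140:260,175:295],(480,480),interpolation=cv2.INTER_CUBIC)
b=cv2.resize(im[197:257,355:415],(300,300),interpolation=cv2.INTER_CUBIC)
s=d['scene']['image'][:,:,::-1]
c=cv2.resize(s[160:220,155:215],(300,300),interpolation=cv2.INTER_CUBIC)
o=np.zeros((600,790,3),np.uint8);o[:480,:480]=a;o[:300,490:]=b;o[300:,490:]=c
cv2.imwrite('pics/crop1.png',o)
E
```

```text
(no output)
```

View pics/crop1.png

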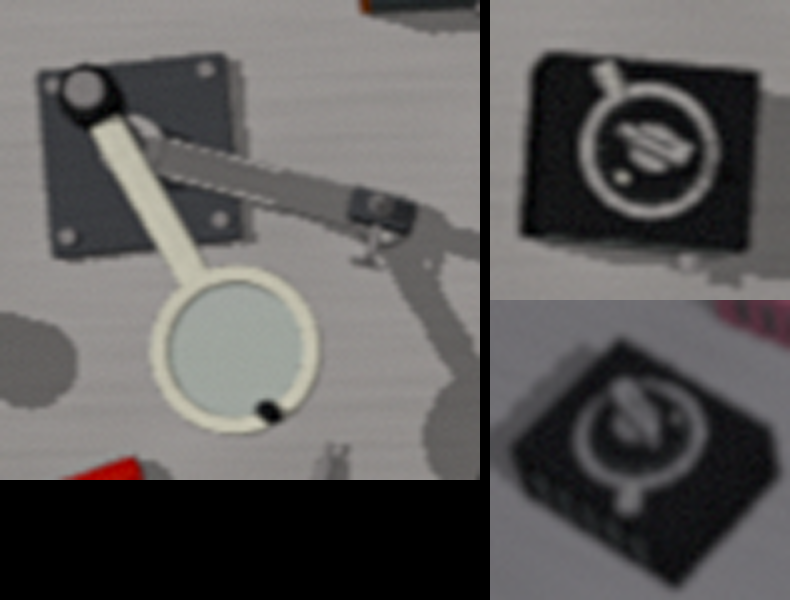

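Crop: pole cap at (196,161), lens at (234,227.5), pin top at (242,242), nozzle clamp about (269.5,191). The black box has its washer centre at (387,227), mark at (378,212.6) and nose towards the upper left (~10 o'clock), about 0.65 rad anticlockwise of the mark, as described.

```bash
cat > h.py <<'E'
import numpy as np,pickle,cv2
d=pickle.load(open('d0.pkl','rb'))
def ray(c,u,v):
    w=np.linalg.inv(c['mtx'])@np.array([u,v,1.]);C=-c['R'].T@c['t'];return C,c['R'].T@w
def onz(c,u,v,z):
    C,w=ray(c,u,v);return C+w*(z-C[2])/w[2]
def proj(c,X):
    p=c['mtx']@(c['R']@np.asarray(X,float)+c['t']);return p[:2]/p[2]
E
python3 - <<'E'
from h import *
np.set_printoptions(precision=1,suppress=True)
t,s=d['top'],d['scene']
pl=[onz(t,175+a/4,140+b/4,14) for a,b in((40,72),(225,52),(245,240),(55,258))]
P=np.mean(pl,0);print('plate',pl,P)
print('cap',onz(t,196.2,161.2,232))
L=onz(t,234,227.5,205);G=onz(t,242,241.5,258);N=onz(t,269.5,190.7,110)
print('lens',L,np.hypot(*(L-P)[:2]),'pin',G,np.hypot(*(G-P)[:2]),'noz',N,np.hypot(*(N-P)[:2]))
K=onz(t,387,227,61);M=onz(t,378.4,212.6,62);print('ctrl',K,M,M-K, onz(s,155+(640-490)/5,160+(432-300)/5,61),onz(s,182.6,199.4,62))
# scene check
print('scene lens',onz(s,316,217,205),'pin top',onz(s,316,190,265),'proj noz',proj(s,N),'post',proj(s,[P[0],P[1],229]))
for n in('top',):print('C',-t['R'].T@t['t'])
im=s['image'][235:345,235:345,::-1]
w=[cv2.resize(im,(550,550),interpolation=cv2.INTER_CUBIC)]
cv2.imwrite('pics/crop2.png',w[0])
from rig import manip
print(manip.get_image('wrist')['hand_eye'],manip.get_image('wrist')['mtx'])
E
```

```text
plate [array([760.1, 323.7,  14. ]), array([772.7, 177.8,  14. ]), array([622.7, 163.5,  14. ]), array([611.9, 311.4,  14. ])] [691.8 244.1  14. ]
cap [694.9 245.4 232. ]
lens [519.  149.8 205. ] 196.8916908066948 pin [478.  123.9 258. ] 245.32195053498995 noz [632.7  56.6 110. ] 196.6368087293615
ctrl [ 523.8 -289.    61. ] [ 567.4 -265.3   62. ] [43.5 23.7  1. ] [ 525.  -285.8   61. ] [ 570.  -264.8   62. ]
scene lens [519.2 151.2 205. ] pin top [479.9 127.3 265. ] proj noz [264.8 252.1] post [322. 282.]
C [ 406.8   15.9 1394.8]
[[  -0.    -1.    -0.3   78.9]
 [   1.     0.    -0.     0.1]
 [   0.    -0.3    1.  -210.8]
 [   0.     0.     0.     1. ]] [[291.6   0.  278.2]
 [  0.  291.6 211. ]
 [  0.    0.    1. ]]
```

View pics/crop2.png

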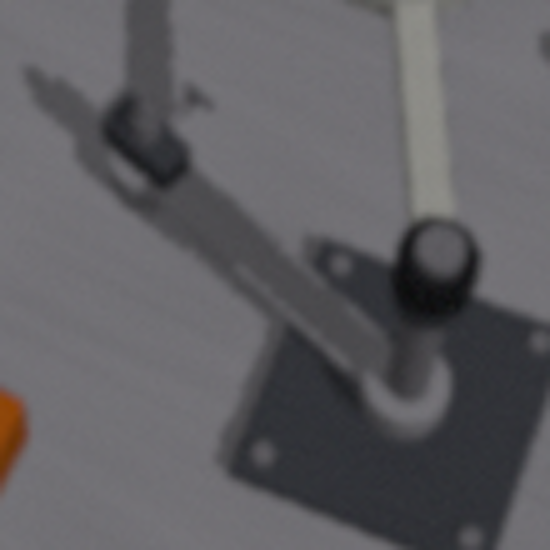

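Everything agrees with the given sizes (lens 197/200, pin 245/250, nozzle 197/200), so the swing is about 0.76 rad. First raise and turn the wrist.

>>> send_rows(increments=[[0,0,-0.6,0,0,1,1],[0,0,-0.6,0,0,1,1],[0,0,-0.6,0,0,1,1],[0,0,-0.6,0,0,1,1],[0,0,-0.6,0,0,1,1]])

```text
clock: 0.7
ee_pos: [209.6, 641.4, 325.9]
eef_rot: [-3.141, 0.0, 2.422]
ft_force: [0.6, -0.5, -0.3]
grip_width: 94.1
gripper_force: 0.0
```

```bash
cat >> h.py <<'E'
def plan(pos,yaw,n,s=None):
    from rig import manip
    from scipy.spatial.transform import Rotation as Ro
    s=s or manip.sense(); p=np.array(s['ee_pos']); R=Ro.from_euler('xyz',s['eef_rot'])
    print('at',p.round(1),np.round(s['eef_rot'],3),'t',s['clock'])
    dp=(np.array(pos)-p)/n; T=Ro.from_euler('xyz',[np.pi,0,yaw])
    rv=(R.inv()*T).as_rotvec()
    for i in range(n):
        Ri=R*Ro.from_rotvec(rv*i/n)
        print(np.r_[(Ri.inv().apply(dp)/50),rv/n/.08].round(2).tolist())
E
python3 -c "
from h import *
plan([478,124,320],0.5,24)"
```

```text
at [209.6 641.4 325.9] [-3.141  0.     2.422] t 0.7
[-0.45, -0.18, 0.0, -0.0, 0.0, 1.0]
[-0.47, -0.14, 0.0, -0.0, 0.0, 1.0]
[-0.47, -0.1, 0.0, -0.0, 0.0, 1.0]
[-0.48, -0.06, 0.0, -0.0, 0.0, 1.0]
[-0.49, -0.03, 0.0, -0.0, 0.0, 1.0]
[-0.49, 0.01, 0.0, -0.0, 0.0, 1.0]
[-0.48, 0.05, 0.0, -0.0, 0.0, 1.0]
[-0.48, 0.09, 0.0, -0.0, 0.0, 1.0]
[-0.47, 0.13, 0.0, -0.0, 0.0, 1.0]
[-0.46, 0.17, 0.0, -0.0, 0.0, 1.0]
[-0.44, 0.2, 0.0, -0.0, 0.0, 1.0]
[-0.42, 0.24, 0.0, -0.0, 0.0, 1.0]
[-0.4, 0.27, 0.0, -0.0, 0.0, 1.0]
[-0.38, 0.3, 0.0, -0.0, 0.0, 1.0]
[-0.36, 0.33, 0.0, -0.0, 0.0, 1.0]
[-0.33, 0.36, 0.0, -0.0, 0.0, 1.0]
[-0.3, 0.38, 0.0, -0.0, 0.0, 1.0]
[-0.27, 0.41, 0.0, -0.0, 0.0, 1.0]
[-0.23, 0.43, 0.0, -0.0, 0.0, 1.0]
[-0.2, 0.44, 0.0, -0.0, 0.0, 1.0]
[-0.16, 0.46, 0.0, -0.0, 0.0, 1.0]
[-0.13, 0.47, 0.0, -0.0, 0.0, 1.0]
[-0.09, 0.48, 0.0, -0.0, 0.0, 1.0]
[-0.05, 0.48, 0.0, -0.0, 0.0, 1.0]
```

>>> send_rows(increments=[[-0.45,-0.18,0,0,0,1,1],[-0.47,-0.14,0,0,0,1,1],[-0.47,-0.1,0,0,0,1,1],[-0.48,-0.06,0,0,0,1,1],[-0.49,-0.03,0,0,0,1,1]])

```text
clock: 1.2
ee_pos: [266.3, 532.9, 324.6]
eef_rot: [-3.141, 0.0, 2.023]
ft_force: [-0.0, 1.0, 0.4]
grip_width: 93.9
gripper_force: 0.0
```

>>> send_rows(increments=[[-0.49,0.01,0,0,0,1,1],[-0.48,0.05,0,0,0,1,1],[-0.48,0.09,0,0,0,1,1],[-0.47,0.13,0,0,0,1,1],[-0.46,0.17,0,0,0,1,1]])

```text
clock: 1.7
ee_pos: [322.8, 424.8, 324.7]
eef_rot: [-3.141, 0.0, 1.622]
ft_force: [1.1, -0.6, -0.2]
grip_width: 94.1
gripper_force: 0.0
```

>>> send_rows(increments=[[-0.44,0.2,0,0,0,1,1],[-0.42,0.24,0,0,0,1,1],[-0.4,0.27,0,0,0,1,1],[-0.38,0.3,0,0,0,1,1],[-0.36,0.33,0,0,0,1,1]])

```text
clock: 2.2
ee_pos: [379.2, 317.7, 324.8]
eef_rot: [-3.141, -0.0, 1.222]
ft_force: [-0.3, -1.0, 1.8]
grip_width: 94.2
gripper_force: 0.0
```

>>> send_rows(increments=[[-0.33,0.36,0,0,0,1,1],[-0.3,0.38,0,0,0,1,1],[-0.27,0.41,0,0,0,1,1],[-0.23,0.43,0,0,0,1,1],[-0.2,0.44,0,0,0,1,1]])

```text
clock: 2.7
ee_pos: [435.8, 209.9, 324.8]
eef_rot: [-3.141, -0.0, 0.822]
ft_force: [0.3, 1.1, -0.3]
grip_width: 93.9
gripper_force: 0.0
```

>>> send_rows(increments=[[-0.16,0.46,0,0,0,1,1],[-0.13,0.47,0,0,0,1,1],[-0.09,0.48,0,0,0,1,1],[-0.05,0.48,0,0,0,1,1],[0,0,0,0,0,0,1]])

```text
clock: 3.2
ee_pos: [482.2, 121.1, 324.9]
eef_rot: [3.141, -0.0, 0.496]
ft_force: [0.8, -0.0, 0.3]
grip_width: 94.4
gripper_force: 0.0
```

```bash
cat >> h.py <<'E'
def wrist(name):
    from rig import manip
    from scipy.spatial.transform import Rotation as Ro
    s=manip.sense(); w=manip.get_image('wrist'); cv2.imwrite(f'pics/{name}.png',w['image'][:,:,::-1])
    A=np.eye(4);A[:3,:3]=Ro.from_euler('xyz',s['eef_rot']).as_matrix();A[:3,3]=s['ee_pos']
    W=np.linalg.inv(A@w['hand_eye']); c=dict(mtx=w['mtx'],R=W[:3,:3],t=W[:3,3],image=w['image'])
    pickle.dump(c,open(f'{name}.pkl','wb')); return c
E
python3 -c "
from h import *
c=wrist('w1');print(proj(c,[478,124,265]),proj(c,[633,57,110]),proj(c,[694,245,229]))"
```

```text
[273.19774461 216.16526409] [370.41623915 111.55245158] [268.25371028 -72.37851835]
```

View pics/w1.png

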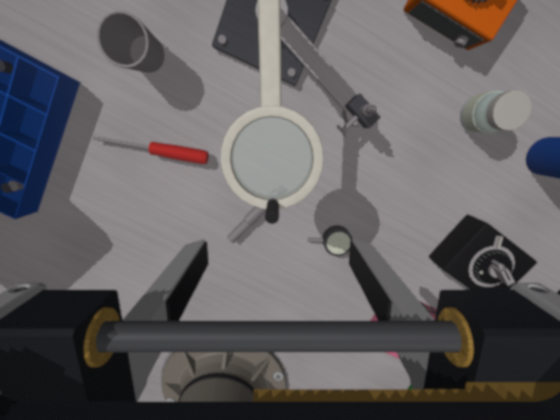

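The wrist view shows the pin at (272,211), lens (271,156) and nozzle (369,113), within 2 px of prediction. The tool is over the pin.

```bash
python3 - <<'E'
from h import *
c=pickle.load(open('w1.pkl','rb'))
P=np.array([694,245])
for n,u,v,z in(('lens',271.5,156.5,205),('noz',369,113,110),('pintop',272,218,265),('pinbase',272,203,216)):
    X=onz(c,u,v,z)[:2];r=X-P;print(n,X.round(1),np.hypot(*r).round(1),np.degrees(np.arctan2(r[1],r[0])).round(1))
im=c['image'];g=im[195:230,255:290].max(2)<50
n,l,st,ce=cv2.connectedComponentsWithStats(g.astype(np.uint8));print(st,ce+[255,195])
plan([476,126,229],0.49,4)
E
```

```text
lens [522.2 150.8] 195.9 -151.3
noz [630.5  57.7] 197.8 -108.7
pintop [475.8 124.1] 249.4 -151.0
pinbase [477.7 126.2] 246.8 -151.2
[[   0    0   35   35 1021]
 [  11    6   12   21  204]] [[272.0215475  212.12438786]
 [271.89215686 211.37745098]]
at [481.5 122.8 324.8] [3.141 0.    0.501] t 3.25
[-0.02, -0.03, 0.48, 0.0, 0.0, 0.03]
[-0.02, -0.03, 0.48, 0.0, 0.0, 0.03]
[-0.02, -0.03, 0.48, 0.0, 0.0, 0.03]
[-0.02, -0.03, 0.48, 0.0, 0.0, 0.03]
```

>>> send_rows(increments=[[-0.02,-0.03,0.48,0,0,0,1],[-0.02,-0.03,0.48,0,0,0,1],[-0.02,-0.03,0.48,0,0,0,1],[-0.02,-0.03,0.46,0,0,0,0.2],[0,0,0,0,0,0,-0.3]], grip_force=10)

```text
clock: 3.75
ee_pos: [472.6, 128.0, 227.5]
eef_rot: [3.141, 0.004, 0.506]
ft_force: [0.8, -0.3, 0.5]
grip_width: 81.4
gripper_force: 0.0
```

>>> send_rows(increments=[[0,0,0,0,0,0,-1],[0,0,0,0,0,0,-1],[0,0,0,0,0,0,-1],[0,0,0,0,0,0,-1],[0,0,0,0,0,0,-1]], grip_force=10)

```text
clock: 4.25
ee_pos: [474.4, 128.1, 230.2]
eef_rot: [-3.141, -0.001, 0.506]
ft_force: [-0.3, -0.4, 0.3]
grip_width: 41.8
gripper_force: 0.0
```

>>> send_rows(increments=[[0,0,0,0,0,0,-1],[0,0,0,0,0,0,-1],[0,0,0,0,0,0,-1],[0,0,0,0,0,0,-1],[0,0,0,0,0,0,-1]])

```text
clock: 4.75
ee_pos: [474.2, 127.8, 229.8]
eef_rot: [3.141, 0.0, 0.506]
ft_force: [0.3, -1.6, 1.0]
grip_width: 13.0
gripper_force: 10.0
```

>>> send_rows(increments=[[0.01,0.2,0,0,0,-0.5,-1],[0.014,0.37,0,0,0,-0.93,-1],[0.014,0.37,0,0,0,-0.93,-1],[0.014,0.37,0,0,0,-0.93,-1],[0.01,0.2,0,0,0,-0.5,-1]])

```text
clock: 5.25
ee_pos: [520.6, 67.2, 229.7]
eef_rot: [-3.141, 0.002, 0.811]
ft_force: [-6.3, -4.0, 7.3]
grip_width: 12.9
gripper_force: 10.0
```

>>> send_rows(increments=[[0.01,0.2,0,0,0,-0.5,-1],[0.014,0.37,0,0,0,-0.93,-1],[0.014,0.37,0,0,0,-0.93,-1],[0.014,0.37,0,0,0,-0.93,-1],[0.014,0.37,0,0,0,-0.93,-1]])

```text
clock: 5.75
ee_pos: [590.0, 20.2, 229.7]
eef_rot: [-3.141, 0.002, 1.148]
ft_force: [-5.5, -6.7, 7.6]
grip_width: 13.6
gripper_force: 10.0
```

>>> send_rows(increments=[[0.01,0.25,0,0,0,-0.63,-1],[0,0.1,0,0,0,-0.25,-1],[0,0,0,0,0,0,-1],[0,0,0,0,0,0,-1]])

```text
clock: 6.15
ee_pos: [606.5, 13.4, 229.7]
eef_rot: [3.141, 0.003, 1.215]
ft_force: [-1.7, -10.1, 4.1]
grip_width: 13.3
gripper_force: 10.0
```

```bash
python3 - <<'E'
from h import *
from rig import manip
s=manip.sense();p=np.array(s['ee_pos'])[:2];r=p-[694,245];print(p,np.degrees(np.arctan2(r[1],r[0])),np.hypot(*r),s['eef_rot'][2],s['ft_force'])
c=wrist('w2');t=manip.get_image('top');pickle.dump(t,open('t2.pkl','wb'))
print(proj(c,[631.5,57,110]),proj(t,[632,57,110]))
a=cv2.resize(c['image'][60:220,180:380,::-1],(500,400),interpolation=cv2.INTER_CUBIC)
b=cv2.resize(t['image'][160:240,235:295,::-1],(300,400),interpolation=cv2.INTER_CUBIC)
cv2.imwrite('pics/crop3.png',np.hstack([a,b]))
E
```

```text
[606.49017615  13.35040817] -110.69496498654851 247.62775018782193 1.214939726073926 [ -1.67772637 -10.08201027   4.11554591]
[285.27227919 155.77237876] [269.36655383 190.93146726]
```

View pics/crop3.png

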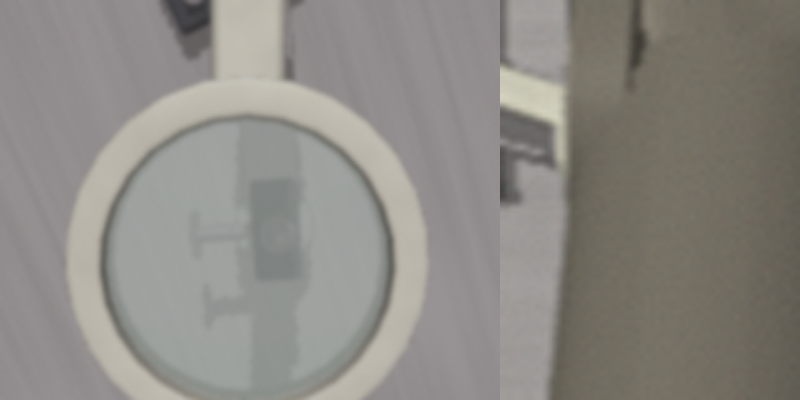

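Through the clear lens the nozzle is at (290.8,153.2) and the lens centre at about (279,163.5), so the arm is still a bit short.

```bash
python3 - <<'E'
from h import *
c=pickle.load(open('w2.pkl','rb'));P=np.array([694,245])
for n,u,v,z in(('noz',290.8,153.2,110),('lens',278.8,163.5,208)):
    X=onz(c,u,v,z)[:2];r=X-P;print(n,X.round(1),np.hypot(*r).round(1),np.degrees(np.arctan2(r[1],r[0])).round(1))
E
```

```text
noz [638.2  57.5] 195.6 -106.6
lens [625.5  62.3] 195.1 -110.6
```

>>> send_rows(increments=[[0,0.15,0,0,0,-0.38,-1],[0,0.15,0,0,0,-0.38,-1],[0,0,0,0,0,0,-1],[0,0,0,0,0,0,-1]])

```text
clock: 6.65
ee_pos: [620.7, 8.5, 229.7]
eef_rot: [3.141, 0.002, 1.276]
ft_force: [-2.0, -10.3, 2.2]
grip_width: 13.0
gripper_force: 10.0
```

>>> send_rows(increments=[[0,0,0,0,0,0,-0.5],[0,0,0,0,0,0,-0.5],[0,0,0,0,0,0,-0.5],[0,0,0,0,0,0,-0.5]])

```text
clock: 7.05
ee_pos: [620.7, 11.2, 229.7]
eef_rot: [-3.141, -0.0, 1.278]
ft_force: [0.1, -0.2, -0.5]
grip_width: 23.6
gripper_force: 0.0
```

```bash
python3 - <<'E'
from h import *
from rig import manip
s=manip.sense();p=np.array(s['ee_pos'])[:2];r=p-[694,245];print(p,np.degrees(np.arctan2(r[1],r[0])),np.hypot(*r),s['eef_rot'])
c=wrist('w3');g=cv2.cvtColor(c['image'],cv2.COLOR_RGB2GRAY)
G=cv2.resize(g[60:240,180:380],None,fx=4,fy=4,interpolation=cv2.INTER_CUBIC)
e=cv2.createCLAHE(4,(8,8)).apply(G)
h=cv2.HoughCircles(cv2.GaussianBlur(G,(0,0),2),cv2.HOUGH_GRADIENT,1,100,param1=60,param2=40,minRadius=200,maxRadius=320)
print(h[0][:3]/[4,4,4]+[180,60,0])
cv2.imwrite('pics/crop4.png',e[:600])
E
```

```text
[620.72321957  11.21328345] -107.40278153944263 245.00145996562193 [-3.14146863e+00 -1.53593710e-04  1.27817046e+00]Traceback (most recent call last):
  File "<stdin>", line 8, in <module>
TypeError: 'NoneType' object is not subscriptable
```

```bash
python3 - <<'E'
from h import *
c=pickle.load(open('w3.pkl','rb'));g=cv2.cvtColor(c['image'],cv2.COLOR_RGB2GRAY)
G=cv2.resize(g[80:230,190:370],None,fx=4,fy=4,interpolation=cv2.INTER_CUBIC)
cv2.imwrite('pics/crop4.png',cv2.createCLAHE(4,(6,6)).apply(G))
m=((g>150)).astype(np.uint8);m[:, :200]=0;m[:,360:]=0;m[:80]=0;m[235:]=0
# lens frame extents per row near widest
for r in range(150,185,8):
    x=np.where(m[r])[0];print(r,x.min(),x.max(),(x.min()+x.max())/2 if len(x) else 0)
E
```

```text
150 210 350 280.0
158 208 351 279.5
166 208 351 279.5
174 208 352 280.0
182 209 350 279.5
```

View pics/crop4.png

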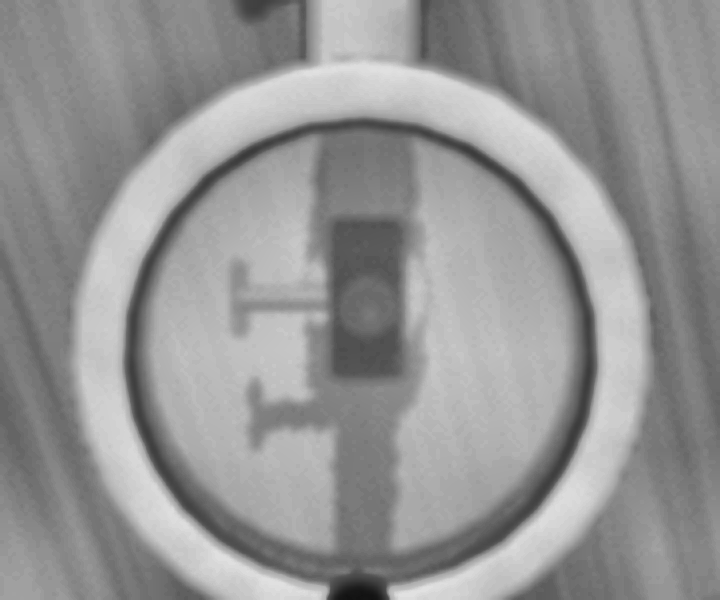

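Nozzle (281.8,157) is now about 3 mm from lens centre (279.7), and the bracket is parallel under the arm, so that's good. Open, lift off, and go above the knob.

>>> send_rows(increments=[[0,0,0,0,0,0,0.3],[0,0,0,0,0,0,0.3],[0,0,-0.4,0,0,0,0.3],[0,0,-0.6,0,0,0,0.3],[0,0,-0.6,0,0,0,0.3]])

```text
clock: 7.6
ee_pos: [620.4, 10.8, 310.6]
eef_rot: [-3.141, 0.0, 1.278]
ft_force: [-0.3, 0.1, -0.5]
grip_width: 59.2
gripper_force: 0.0
```

```bash
python3 - <<'E'
from h import *
plan([524,-288,240],1.13,10)
from rig import manip
t=manip.get_image('top');pickle.dump(t,open('t3.pkl','wb'))
E
```

```text
at [620.4  10.8 310.6] [-3.141  0.     1.278] t 7.6
[-0.63, -0.01, 0.14, -0.0, 0.0, 0.18]
[-0.63, -0.0, 0.14, -0.0, 0.0, 0.18]
[-0.63, 0.01, 0.14, -0.0, 0.0, 0.18]
[-0.63, 0.02, 0.14, -0.0, 0.0, 0.18]
[-0.63, 0.03, 0.14, -0.0, 0.0, 0.18]
[-0.63, 0.03, 0.14, -0.0, 0.0, 0.18]
[-0.63, 0.04, 0.14, -0.0, 0.0, 0.18]
[-0.63, 0.05, 0.14, -0.0, 0.0, 0.18]
[-0.62, 0.06, 0.14, -0.0, 0.0, 0.18]
[-0.62, 0.07, 0.14, -0.0, 0.0, 0.18]
```

>>> send_rows(increments=[[-0.63,0,0,0,0,0.18,0],[-0.63,0,0,0,0,0.18,0],[-0.63,0.01,0,0,0,0.18,0],[-0.63,0.02,0,0,0,0.18,0],[-0.63,0.03,0,0,0,0.18,0]])

```text
clock: 8.15
ee_pos: [572.9, -141.1, 309.7]
eef_rot: [-3.142, -0.0, 1.205]
ft_force: [-0.5, -0.4, -0.1]
grip_width: 46.9
gripper_force: 0.0
```

>>> send_rows(increments=[[-0.63,0.03,0.35,0,0,0.18,0],[-0.63,0.04,0.35,0,0,0.18,0],[-0.63,0.05,0.35,0,0,0.18,0],[-0.62,0.06,0.35,0,0,0.18,0],[-0.62,0.07,0,0,0,0.18,0]])

```text
clock: 8.65
ee_pos: [523.5, -289.7, 237.6]
eef_rot: [-3.139, 0.0, 1.133]
ft_force: [1.0, -0.3, 0.1]
grip_width: 47.4
gripper_force: 0.0
```

>>> send_rows(increments=[[0,0,0,0,0,0,0],[0,0,0,0,0,0,0]])

```text
clock: 8.85
ee_pos: [524.7, -289.6, 239.7]
eef_rot: [-3.141, 0.0, 1.132]
ft_force: [0.4, -0.1, 0.9]
grip_width: 47.1
gripper_force: 0.0
```

```bash
python3 - <<'E'
from h import *
from rig import manip
c=wrist('w4');u,v=proj(c,[524,-288,90]).round().astype(int);print(u,v,manip.sense()['ee_pos'],manip.sense()['eef_rot'])
t=manip.get_image('top');pickle.dump(t,open('t4.pkl','wb'))
x0,y0=u-50,v-75;print(x0,y0)
a=cv2.resize(c['image'][y0:y0+150,x0:x0+100,::-1],(400,600),interpolation=cv2.INTER_CUBIC)
b=cv2.resize(t['image'][150:250,200:300,::-1],(400,400),interpolation=cv2.INTER_CUBIC)
o=np.zeros((600,800,3),np.uint8);o[:,:400]=a;o[:400,400:]=b;cv2.imwrite('pics/crop5.png',o)
E
```

```text
277 193 [ 525.32726401 -288.64209439  239.73982537] [-3.14155473e+00 -2.05470776e-04  1.13369293e+00]
227 118
```

View pics/crop5.png

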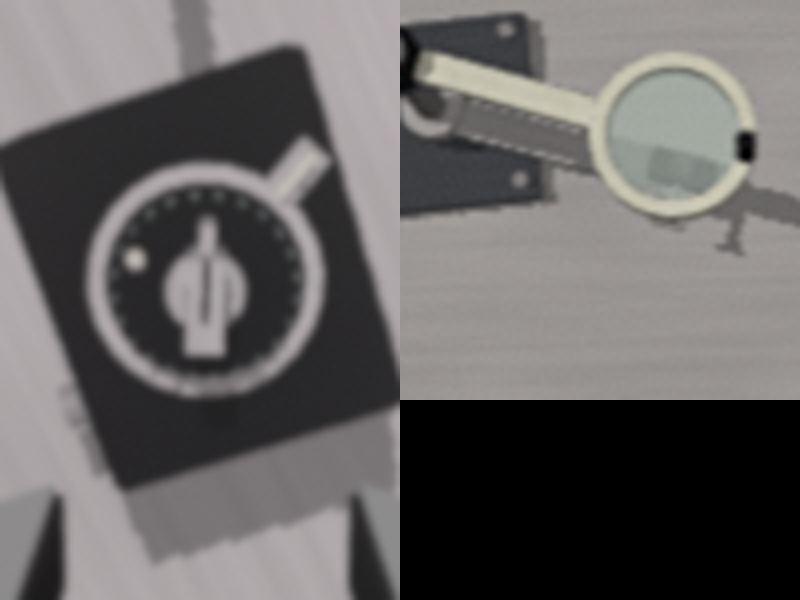

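The knob is directly below, nose pointing up the image at (209,218) in the crop; washer centre (206,280), mark (300,172). The lens sits over the clamp.

```bash
python3 - <<'E'
from h import *
c=pickle.load(open('w4.pkl','rb'));t=pickle.load(open('t4.pkl','rb'))
f=lambda a,b,z:onz(c,227+a/4,118+b/4,z)[:2]
K=f(206,280,62);M1=f(318,151,64);M0=f(284,190,64);n=f(209,218,92);b=f(205,357,100);D=f(135,259,71);bn=f(207,250,100)
deg=lambda v:np.degrees(np.arctan2(v[1],v[0])).round(1)
print('K',K.round(1),'mark',deg((M0+M1)/2-K),np.hypot(*(M1-K)),np.hypot(*(M0-K)),'nose',deg(n-K),np.hypot(*(n-K)),'bar',deg(n-b),'end',np.hypot(*(b-K)),'ctr from bar end',b+15*(n-b)/np.hypot(*(n-b)), 'dot',D,np.hypot(*(D-K)))
for q in((268.7,183.7,205),(268.75,191,110)):
    X=onz(t,*q)[:2];print(X,deg(X-[694,245]))
# auto: washer ellipse
E
```

```text
K [ 526.1 -288.3] mark 24.7 56.65324180257016 39.94379187110727 nose 62.9 25.408288056303906 bar 63.2 end 16.770316699185454 ctr from bar end [ 525.427974   -289.96313433] dot [ 508.69005422 -270.40111481] 24.985418465441587
[635.09666401  55.38866681] -107.3
[631.84042159  58.79016855] -108.5
```

Knob axis is (526,-288.5), nose bearing 63°, mark 24.7°, so turn 38° (0.67 rad) clockwise. Descend to 82 mm and pinch.

>>> send_rows(increments=[[0,0,0.45,0,0,0.2,-0.3],[0,0,0.45,0,0,0.2,-0.3],[0,0,0.45,0,0,0,-0.3],[0,0,0.45,0,0,0,-0.3],[0,0,0.45,0,0,0,-0.3]], grip_force=8)

```text
clock: 9.45
ee_pos: [526.0, -287.5, 126.5]
eef_rot: [3.141, -0.0, 1.104]
ft_force: [-0.0, 1.1, 0.1]
grip_width: 32.4
gripper_force: 0.0
```

>>> send_rows(increments=[[0,0,0.45,0,0,0,-0.3],[0,0,0.42,0,0,0,-0.3],[0,0,0,0,0,0,-0.3],[0,0,0,0,0,0,-0.3]])

```text
clock: 9.85
ee_pos: [525.6, -288.3, 84.3]
eef_rot: [-3.141, 0.0, 1.103]
ft_force: [0.8, 0.1, 0.2]
grip_width: 33.1
gripper_force: 0.0
```

>>> send_rows(increments=[[0,0,0.03,0,0,0,-1],[0,0,0,0,0,0,-1],[0,0,0,0,0,0,-1],[0,0,0,0,0,0,-1],[0,0,0,0,0,0,-1]])

```text
clock: 10.35
ee_pos: [525.3, -288.9, 82.5]
eef_rot: [3.141, -0.0, 1.102]
ft_force: [-0.5, -0.2, -0.8]
grip_width: 0.9
gripper_force: 0.0
```

>>> send_rows(increments=[[0,0,0,0,0,0.4,-1],[0,0,0,0,0,0.7,-1],[0,0,0,0,0,0.7,-1],[0,0,0,0,0,0.7,-1],[0,0,0,0,0,0.7,-1]])

```text
clock: 10.85
ee_pos: [525.2, -289.0, 82.3]
eef_rot: [-3.142, 0.0, 0.842]
ft_force: [1.2, 0.2, 0.5]
grip_width: 0.6
gripper_force: 0.0
```

The fingers closed on nothing (width 0.9). Take a look.

```bash
python3 - <<'E'
from h import *
from rig import manip
c=wrist('w5');print(proj(c,[526,-288,90]))
s=manip.get_image('scene');t=manip.get_image('top');cv2.imwrite('pics/s5.png',s['image'][:,:,::-1])
o=np.zeros((600,800,3),np.uint8)
o[:,:400]=cv2.resize(s['image'][140:230,150:210,::-1],(400,600),interpolation=cv2.INTER_CUBIC)
o[:,400:]=cv2.resize(c['image'][90:390,180:380,::-1],(400,600),interpolation=cv2.INTER_CUBIC)
cv2.imwrite('pics/crop6.png',o)
E
```

```text
[277.8129086  237.74409421]
```

View pics/crop6.png

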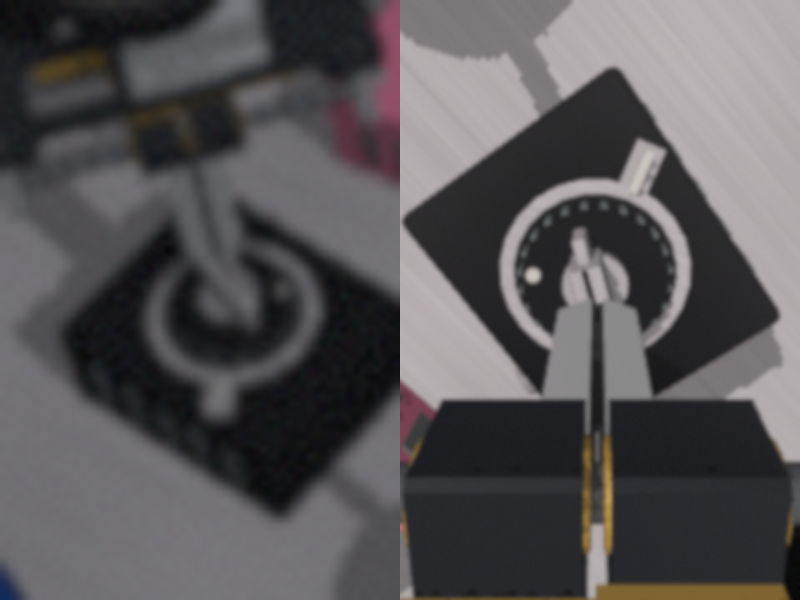

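```bash
python3 - <<'E'
from h import *
np.set_printoptions(precision=1,suppress=True)
from rig import manip
w=manip.get_image('wrist');H=w['hand_eye'];print(H.round(4))
c=pickle.load(open('w5.pkl','rb'));s=manip.sense();p=np.array(s['ee_pos']);yaw=s['eef_rot'][2]
xt=np.array([np.cos(yaw),np.sin(yaw),0])
f=lambda a,b,z:onz(c,180+(a-400)/2,90+b/2,z)
print('washer',f(596,270,62),'nose',f(580,231,90),'knob bar?',f(596,285,77),'dot',f(533,275,71),'p',p)
for x in(0,8,-8):
  for h in(0,20):print(x,h,(proj(c,p+xt*x+[0,0,h])-[180,90])*2+[400,0])
for X in([526,-288,62],[526,-288,100],p):print('scene',(proj(d['scene'],X)-[150,140])*[400/60,600/90],'top',proj(d['top'],X))
print(s['joint_positions'])
E
```

```text
[[  -0.    -1.    -0.3   79.3]
 [   1.    -0.     0.     0.2]
 [  -0.    -0.3    1.  -210.8]
 [   0.     0.     0.     1. ]]
washer [ 526.5 -287.7   62. ] nose [ 538.3 -265.8   90. ] knob bar? [ 525.7 -288.5   77. ] dot [ 508.2 -270.1   71. ] p [ 525.2 -288.9   82.2]
0 0 [595.6 291.1]
0 20 [595.5 311.2]
8 0 [595.5 271.4]
8 20 [595.4 289.8]
-8 0 [595.7 310.5]
-8 20 [595.7 332.1]
scene [227.9 307.9] top [386.7 226.2]
scene [215.2 260.7] top [389.7 225. ]
scene [220.6 281. ] top [388.6 225.9]
[-0.2  0.5  0.8  1.9 -0.5  0.9  0.1]
```

>>> send_rows(increments=[[0,0,0,0,0,0,-0.2],[0,0,0,0,0,0,-0.2],[0,0,0,0,0,0,-0.2],[0,0,0,0,0,0,-0.2],[0,0,0,0,0,0,-0.2]])

```text
clock: 11.55
ee_pos: [525.2, -289.0, 82.3]
eef_rot: [-3.142, 0.0, 0.846]
ft_force: [-0.1, 0.3, 1.0]
grip_width: 36.0
gripper_force: 0.0
```

```bash
python3 - <<'E'
from h import *
from rig import manip
np.set_printoptions(precision=1,suppress=True)
c6=wrist('w6');c5=pickle.load(open('w5.pkl','rb'));c4=pickle.load(open('w4.pkl','rb'))
def tri(c1,a,c2,b):
    P1=c1['mtx']@np.c_[c1['R'],c1['t']];P2=c2['mtx']@np.c_[c2['R'],c2['t']]
    X=cv2.triangulatePoints(P1,P2,np.array(a,float),np.array(b,float)).ravel();return X[:3]/X[3]
print('nose',tri(c4,(279.25,172.5),c5,(270,205.5)),'dot',tri(c4,(260.75,182.75),c5,(246.5,227.5)))
o=np.zeros((600,800,3),np.uint8)
r=lambda c:cv2.resize(c['image'][170:270,245:311,::-1],(396,600),interpolation=cv2.INTER_CUBIC)
o[:,:396]=r(c5);o[:,400:796]=r(c6);cv2.imwrite('pics/crop7.png',o)
E
```

```text
nose [ 537.3 -266.7   84.7] dot [ 508.9 -269.9   73.2]
```

View pics/crop7.png

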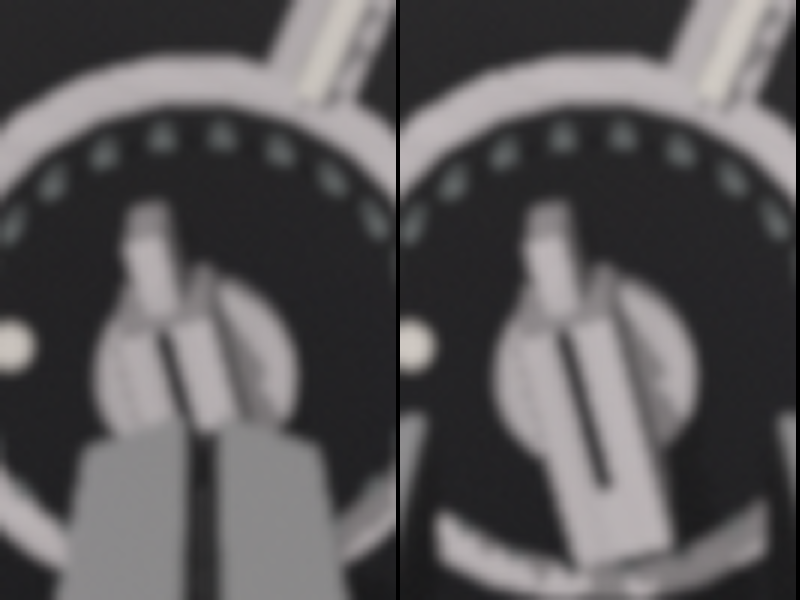

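The closed fingers covered the back half of the bar from above (left). The knob is untouched (right), centred between the fingers and tilted 14.5°. So the fingertips end roughly 25 mm higher than reported. Turn back and go down in small steps.

>>> send_rows(increments=[[0,0,0,0,0,-0.8,-0.3],[0,0,0,0,0,-0.8,-0.3],[0,0,0,0,0,-0.8,-0.3],[0,0,0,0,0,-0.8,-0.3],[0.01,0.01,0.14,0,0,0,-0.3]])

```text
clock: 12.1
ee_pos: [526.3, -289.0, 75.8]
eef_rot: [3.14, -0.0, 1.103]
ft_force: [0.0, -0.0, -0.4]
grip_width: 32.9
gripper_force: 0.0
```

>>> send_rows(increments=[[0,0,0.16,0,0,0,-0.5],[0,0,0,0,0,0,-0.7],[0,0,0,0,0,0,-1],[0,0,0,0,0,0,-1],[0,0,0,0,0,0,-1]])

```text
clock: 12.6
ee_pos: [525.0, -288.3, 66.8]
eef_rot: [-3.14, 0.0, 1.101]
ft_force: [-4.4, 1.4, -6.1]
grip_width: 11.9
gripper_force: 8.0
```

Gripped (11.9 mm wide). Turn 0.67 rad clockwise.

>>> send_rows(increments=[[0,0,0,0,0,0.6,-1],[0,0,0,0,0,0.9,-1],[0,0,0,0,0,0.9,-1],[0,0,0,0,0,0.9,-1],[0,0,0,0,0,0.9,-1]])

```text
clock: 13.1
ee_pos: [524.9, -288.2, 66.8]
eef_rot: [-3.14, 0.001, 0.763]
ft_force: [-4.1, 2.6, -6.1]
grip_width: 11.8
gripper_force: 8.0
```

>>> send_rows(increments=[[0,0,0,0,0,0.9,-1],[0,0,0,0,0,0.9,-1],[0,0,0,0,0,0.9,-1],[0,0,0,0,0,0.9,-1],[0,0,0,0,0,0.6,-1]])

```text
clock: 13.6
ee_pos: [524.9, -288.2, 66.8]
eef_rot: [-3.14, 0.001, 0.427]
ft_force: [-5.9, 1.9, -5.6]
grip_width: 11.9
gripper_force: 8.0
```

>>> send_rows(increments=[[0,0,0,0,0,0,-1],[0,0,0,0,0,0,-1],[0,0,0,0,0,0,-1]])

```text
clock: 13.9
ee_pos: [524.9, -288.2, 66.8]
eef_rot: [-3.14, 0.001, 0.43]
ft_force: [-5.1, 2.2, -5.3]
grip_width: 11.6
gripper_force: 8.0
```

>>> send_rows(increments=[[0,0,0,0,0,0,-0.6],[0,0,0,0,0,0,-0.6],[0,0,0,0,0,0,-0.4],[0,0,-0.2,0,0,0,-0.3],[0,0,-0.5,0,0,0,-0.3]])

```text
clock: 14.4
ee_pos: [525.1, -288.4, 102.0]
eef_rot: [-3.14, 0.002, 0.43]
ft_force: [0.5, -0.1, 0.1]
grip_width: 32.8
gripper_force: 0.0
```

>>> send_rows(increments=[[0,0,-0.6,0,0,0,-0.3],[0,0,-0.6,0,0,0,-0.3],[0,0,-0.6,0,0,0,-0.3],[0,0,-0.6,0,0,0,-0.3],[0,0,0,0,0,0,-0.3]])

```text
clock: 14.9
ee_pos: [527.3, -290.1, 226.6]
eef_rot: [3.138, -0.004, 0.429]
ft_force: [-0.3, -0.9, -0.6]
grip_width: 32.5
gripper_force: 0.0
```

My picture views are used up, so I'll verify the nose, mark, dot and lens numerically with masks.

```bash
cat > chk.py <<'E'
from h import *
np.set_printoptions(precision=1,suppress=True)
def ana(c,K):
    g=cv2.cvtColor(c['image'],cv2.COLOR_RGB2GRAY);vv,uu=np.mgrid[0:420,0:560]
    def pol(z):
        W=np.linalg.inv(c['mtx'])@np.stack([uu.ravel(),vv.ravel(),np.ones(uu.size)])
        W=c['R'].T@W;C=-c['R'].T@c['t'];X=C[:2,None]+W[:2]*((z-C[2])/W[2])-K[:,None]
        return np.hypot(*X).reshape(g.shape),np.degrees(np.arctan2(X[1],X[0])).reshape(g.shape),X
    br=(g>115)
    r,a,X=pol(62);m=br&(r>33)&(r<39);
    if m.sum()>50:
        pts=X[:,m.ravel()].T.astype(np.float32);(cx,cy),rad=cv2.minEnclosingCircle(pts);print('washer off',cx,cy,rad)
    r,a,X=pol(64);m=br&(r>43)&(r<54);hist=np.histogram(a[m],bins=36,range=(-180,180))[0];
    cc=[(int(-175+10*i),int(h)) for i,h in enumerate(hist) if h>3];print('mark bins',cc)
    k=np.argmax(hist)*10-175;q=m&(abs(a-k)<25);print('mark',a[q].mean(),q.sum())
    r,a,X=pol(93);m=br&(r>18)&(r<24);hist=np.histogram(a[m],bins=36,range=(-180,180))[0];print('nose bins',[(int(-175+10*i),int(h)) for i,h in enumerate(hist) if h>1])
    k=np.argmax(hist)*10-175;q=m&(abs(a-k)<15);print('nose',a[q].mean(),q.sum())
    r,a,X=pol(71);m=br&(r>22)&(r<28);n,l,st,ce=cv2.connectedComponentsWithStats(m.astype(np.uint8))
    for i in range(1,n):
        if st[i,4]>5:print('blob71',st[i,4],onz(c,*ce[i],71)[:2],a[l==i].mean())
K=np.array([526.2,-288.2])
E
python3 - <<'E'
from chk import *
from rig import manip
c7=wrist('w7')
for n in('w4','w7'):print(n);ana(pickle.load(open(n+'.pkl','rb')),K)
t=manip.get_image('top');a=t['image'].astype(int);b=pickle.load(open('t4.pkl','rb'))['image'].astype(int)
m=(a[150:250,200:300].min(2)>190);y,x=np.where(m);
print('lens area diff',abs(a-b)[150:250,200:300].mean())
E
```

```text
w4
washer off -0.011885878629982471 0.002182974945753813 38.983116149902344
mark bins [(25, 55), (35, 19)]
mark 26.49946210331942 76
nose bins [(55, 2), (65, 15), (75, 3), (125, 2)]
nose 65.06895603145477 20
blob71 18 [ 508.7 -269.6] 133.3349617797209
blob71 10 [ 515.6 -308.1] -117.9745714475824
w7
washer off 0.0039053023792803288 0.009138180874288082 38.977622985839844
mark bins [(15, 7), (25, 59), (35, 24)]
mark 26.46212792085547 90
nose bins [(25, 15), (35, 7), (115, 5), (125, 9)]
nose 26.894571053881215 23
blob71 19 [ 508.6 -269.8] 133.84743029540377
blob71 16 [ 505.2 -296.8] -157.75542857288
lens area diff 1.9232
```

Nose 26.9° against mark 26.5°, dot unmoved, lens unchanged. Handing in.

```bash
python3 -c "
from rig import manip
print(manip.sign_off())"
```

```text
the job is handed in; nothing more can be done
None
```

I swung the magnifier over the nozzle and let go, then turned the inner knob to the mark. The lens measures about 3–5 mm from the nozzle tip, the nose is within 0.5° of the mark, and the ring dot has not moved. The job is handed in, but the sign-off gave no verdict.

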